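# Change over the slide-out parts trays

### The job

One of the three small parts trays on the desk was left standing out: push it fully home first. Then hook a fingertip behind the front wall of the tray in which the large steel ring lies and draw that tray out to its stop, so that the ring can be reached. Leave the third tray shut; do not pinch a tray's front wall, and neither touch the parts lying in the trays nor disturb the things on the desk around them.

Things in the scene. Friction and masses are not known exactly. Their poses are not given: they have to be found in the camera images.
- ring_unit: unit of the tray with the ring: low steel slide unit fixed to the desk: an open-topped channel 124 long, 92 wide, 34 high, holding one aluminium tray. Origin: centre of its underside on the desk; x points from its front to its back (the tray draws out along -x), z up. All three units are alike; only what lies in them tells them apart, and they stand in any order
- ring_tray (a joint): how far the tray with the ring stands out of its unit, m: 0 = fully home, 0.070 = at its outer stop. It slides along the unit's -x with about 1.5 N of friction plus 6 N per m/s, has no spring and stays where it is left
- bush_unit: unit of the tray with the short bush (the one that was left standing out): low steel slide unit fixed to the desk: an open-topped channel 124 long, 92 wide, 34 high, holding one aluminium tray. Origin: centre of its underside on the desk; x points from its front to its back (the tray draws out along -x), z up. All three units are alike; only what lies in them tells them apart, and they stand in any order
- bush_tray (a joint): how far the tray with the short bush (the one that was left standing out) stands out of its unit, m: 0 = fully home, 0.070 = at its outer stop. It slides along the unit's -x with about 1.5 N of friction plus 6 N per m/s, has no spring and stays where it is left
- clevis_unit: unit of the tray with the fork-shaped clevis: low steel slide unit fixed to the desk: an open-topped channel 124 long, 92 wide, 34 high, holding one aluminium tray. Origin: centre of its underside on the desk; x points from its front to its back (the tray draws out along -x), z up. All three units are alike; only what lies in them tells them apart, and they stand in any order
- clevis_tray (a joint): how far the tray with the fork-shaped clevis stands out of its unit, m: 0 = fully home, 0.070 = at its outer stop. It slides along the unit's -x with about 1.5 N of friction plus 6 N per m/s, has no spring and stays where it is left
- ring_tray_well (a point): centre of the floor of the empty finger well at the front of the tray with the ring; moves with the tray. The well is 49 mm long (x) and 74 mm wide (y), open above, floor 9 mm above the desk. Its front end is the tray's upright front wall: 6 mm thick, 88 wide, rolled top edge 39 mm above the desk, its inner side 25 mm in front of this point (unit's -x). Its rear end is a partition 21 mm above the desk, 24 mm behind this point. Site axes are parallel to the unit's
- bush_tray_front (a point): middle of the outer side of the front wall of the tray with the short bush (the one that was left standing out), 20 mm above the desk; moves with the tray (the wall spans 5 to 39 mm above the desk and is 88 mm wide; it carries a thin blank card holder)
- ring_tray_bay (a point): centre of the floor of the parts bay of the tray with the ring, behind the partition: 62 long, 74 wide, moves with the tray
- ring_center (a point): centre of the loose steel ring (ring gauge, 49 mm across, 15 high, with a wide hole) that lies in the bay of one tray
- the_ring: the same steel ring; origin at the centre of its underside
- the_bush: loose plain steel bush, 22 across, 18 high, lying in the tray that was left out; origin under its centre
- the_clevis: loose dark fork-shaped clevis, 14x22x30, in the bay of the third tray; origin under its centre
- loose_eraser: bystander: eraser 20x46x12 on the desk; origin under its centre
- loose_bush: bystander: flanged steel bush 27 across, 28 high on the desk; origin under its centre
- loose_block: bystander: steel gauge block 9x30x25 on the desk; origin under its centre
There are look-alikes about, which are no part of the job. What is meant by the the_ring is not brown, green or yellow, and is the smaller of those in its own colour.

How it is judged:
By the outcome, as a careful person would: the job done as asked, in the order asked, and still so for the second after the job is handed in, with the robot touching nothing.
It also fails if it takes over 43 s, if anything falls off the work surface, if the arm or the gripper's body presses on something with over 40 N, if the wrist force passes 120 N, or if a joint passes its speed limit or range.

### The arm

A 7-joint arm with a two-finger parallel gripper is mounted at the origin on a cart in front of the work surface, level with it; the furniture and walls round the work are solid. World frame = base frame: x ahead of the robot, y to its left, z up, the work surface at z = 0. Lengths are in m, angles in rad, forces in N, time in s.
With the tool pointing down it reaches from about 0.425 to 0.95 m from the base axis. Payload 16.7 kg.
Tool frame: the origin (TCP) lies midway between the tips of the shut fingers; the grasp point (between the pads) lies 19 mm behind it; z points along the fingers, y is the direction in which the jaws open and shut (so a half turn about z gives the same grasp; the last joint's range is limited). The gripper opens to 94 mm and grips with 3 to 60 N. Pads are 16 mm wide; open, the fingers measure 119 mm over their backs; the gripper's body (75 mm by 177 mm) begins 78 mm behind the grasp point.
Start: joints at [-1.401, 0.426, 0.074, 1.606, -0.034, 1.111, -0.067], TCP at [0.212, 0.641, 0.205] pointing down, gripper open.
Joint ranges: [-2.85, 2.85], [-0.5, 2.14], [-1.23, 1.37], [0.21, 2.46], [-1.02, 4.16], [0.16, 2.05], [-2.73, 2.73]. Speed limits (rad/s): [1.89, 1.89, 2.39, 2.39, 3.01, 3.01, 3.01].

### API

Orientations are given as a unit quaternion [x, y, z, w].
In Python, from workcell import * gives the robot as it stands. The module is installed in compiled form; this text tells all that it offers.
- The arm moves only by the tool apply_moves, never from a script. Its argument "commands" is a list of rows, each a list of 3 entries, a list of its own where there are three numbers: the shift along the tool's x, y, z in cm, then the turn, a rotation vector about the tool's x, y, z in degrees, then the closure, from 0 (fully open) to 1 (shut). A call has 1 to 5 rows; each row shifts and turns the pose as measured when the row begins, along the tool's axes as they then stand; what a row does not reach is not made up. A row lasts 1/12 s, in which the tool goes at most 41.7 mm and 7.16 degrees, less where a joint would pass 70% of its speed; a pose out of reach is approached as far as the arm can. A call is refused whole if a number of a shift passes 4.17 or a number of a turn 7.16, either way. A call with a gripper value outside its range is refused whole. The fingers move at their own pace and stop on an object; "grip_force" is the grip in N (left out, the last holds). Time passes only in rows, so rows that do not move let the fingers close. It gives the time, the measured TCP pose, the force and the opening at its end, in the units of the state.
- get_obs(): the state, without advancing time (a new reading comes with each control period).
- camera(name): name is "side" or "top" or "wrist"; returns a dict with "img" (400x640x3 uint8, red, green, blue), "vertical_fov" (degrees; the focal length in pixels is half the picture's height over the tangent of half this angle, whatever the lens; pixels are square), "cx", "cy" (the principal point, pixels), "view" (4x4, takes a point from world to camera coordinates); the wrist camera has in their place "mount" (4x4, takes a point from camera to tool coordinates, whose origin is the TCP and whose axes are the flange's). Camera axes: x right, y up, looking along -z (the intrinsics and any distortion apply to the point x, -y, -z); pixel columns grow to the right and rows downward; lengths in m; the calibration is good to about 2 mm. A picture is of the moment at which its call begins: read the wrist's pose just before it. There is no depth.
- finish_job(): hands the job in, once; it reports no verdict.
Trained networks look in a picture, given as the dict that the camera call returned (one of the last four; its "shot" number tells which), for a name from the list of things; names that differ only in an ending like _2 or _b are one class to them, and where a whole thing is asked for, a point or a joint stands for the part that bears it (a point fixed in the world has none). Each returns a list of dicts, best first, with "score" (0 to 1); they miss things now and then, are a little off and sometimes report something else, mostly with a low value. They report only what shows in the picture. A call takes as long as a camera call. They do not tell look-alikes from the thing itself.
- search_frame(picture, label): "position" ([x, y, z] in m, in world coordinates, good to about 4 mm: the middle of the surface that is visible of it).
- trace(picture, label): "region" (400x640 bool, what is visible of it).
- pinpoint(picture, label): "position" ([x, y, z] in m, in world coordinates, good to about 4 mm: a listed point, or the origin of a listed thing).
The state is a dict: "t": time; "joint_positions": joint angles; "joint_velocities": joint speeds; "joint_torque": joint torques, N m; "eef_pos": TCP position; "tool_rot": TCP orientation; "wrist_force": force on the tool from outside, world axes, zero at the start; "moment": the same for the moment, N m; "finger_gap": finger opening in m.
Only numpy, scipy, OpenCV 4.12 (cv2) and the standard library are available. Lean on these libraries where they do the work, as an engineer would, in place of code of your own. Each camera call takes 0.05 s, during which the arm holds its last target. There are 200 camera calls.

## Working session

There is one attempt and no reset: what is moved stays moved. The work goes in short steps, Python scripts to look and compute and a tool call to move; the robot and the scene stay as the last step left them, time stands still between calls to the robot, and variables do not carry over. Pictures are saved under pics/ and viewed, about 8 in all and at most 12, crops included, and the job is handed in when it is done.

Besides the shell and the picture viewer there is one more tool, called after "Emit:" by a JSON object that holds its "fn" and its "kwargs". apply_moves: Moves the arm, as the interface text tells. Its arguments: {"type":"object","properties":{"commands":{"type":"array","items":{"type":"array"}},"grip_force":{"type":"number"}},"required":["commands"]}

```bash
mkdir -p pics; python3 - <<'E'
from workcell import *
import cv2,numpy as np
o=get_obs();print({k:np.round(v,3) for k,v in o.items()})
for n in("top","side"):
    p=camera(n);cv2.imwrite(f"pics/{n}1.png",p["img"][:,:,::-1])
    print(n,p["vertical_fov"],p["cx"],p["cy"],np.round(p["view"],3).tolist(),p.keys())
    for l in("ring_unit","bush_unit","clevis_unit","ring_tray_well","bush_tray_front","ring_center","the_bush","the_clevis","ring_tray_bay","loose_eraser","loose_bush","loose_block"):
        print(l,[(np.round(d["position"],3).tolist(),round(float(d["score"]),2)) for d in pinpoint(p,l)][:4])
E
```

```text
{'t': np.float64(0.0), 'joint_positions': array([-1.401,  0.427,  0.074,  1.607, -0.034,  1.111, -0.067]), 'joint_velocities': array([ 0.   ,  0.002,  0.001, -0.   ,  0.   , -0.   , -0.   ]), 'joint_torque': array([-2.0000e-03, -9.3584e+01,  3.6660e+00, -4.5419e+01, -4.9000e-02,
        2.0000e-02,  0.0000e+00]), 'eef_pos': array([0.211, 0.641, 0.205]), 'tool_rot': array([ 0.159,  0.987, -0.001, -0.   ]), 'wrist_force': array([-0.853, -0.349, -0.064]), 'moment': array([-0.006, -0.011, -0.028]), 'finger_gap': np.float64(0.094)}
top 42.16370300691253 313.94474789109734 195.93670500595823 [[0.116, -0.993, 0.002, 0.107], [0.856, 0.101, 0.507, -0.498], [-0.504, -0.057, 0.862, -1.736], [0.0, 0.0, 0.0, 1.0]] dict_keys(['img', 'vertical_fov', 'cx', 'cy', 'view', 'shot'])
ring_unit [([0.612, 0.215, 0.003], 0.55)]
bush_unit [([0.622, 0.06, -0.002], 0.87), ([0.499, -0.254, -0.002], 0.7)]
clevis_unit [([0.643, -0.101, -0.0], 0.56), ([0.518, 0.058, 0.02], 0.56)]
ring_tray_well [([0.577, 0.21, 0.008], 0.58)]
bush_tray_front [([0.518, 0.058, 0.018], 0.75)]
ring_center [([0.452, 0.643, 0.01], 0.66),
[... 587 characters left out ...]
 'view', 'shot'])
ring_unit [([0.635, 0.218, 0.008], 0.61), ([0.614, 0.212, 0.003], 0.56)]
bush_unit [([0.617, 0.065, -0.001], 0.69)]
clevis_unit [([0.646, -0.099, 0.002], 0.9)]
ring_tray_well [([0.576, 0.204, 0.014], 0.95)]
bush_tray_front [([0.516, 0.062, 0.017], 0.76)]
ring_center [([0.499, -0.049, 0.01], 0.83), ([0.637, 0.217, 0.015], 0.71), ([0.431, 0.109, 0.007], 0.68), ([0.448, 0.641, 0.016], 0.67)]
the_bush [([0.593, 0.042, 0.01], 0.44)]
the_clevis [([0.665, -0.098, 0.011], 0.66)]
ring_tray_bay [([0.636, 0.219, 0.01], 0.72)]
loose_eraser [([0.495, -0.251, -0.001], 0.51)]
loose_bush [([0.491, 0.349, 0.0], 0.55)]
loose_block [([0.516, 0.061, 0.02], 0.74), ([0.564, 0.33, -0.002], 0.61)]
```

View pics/top1.png

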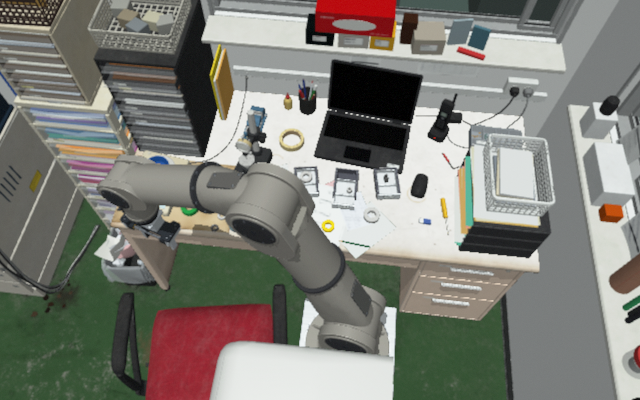

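View pics/side1.png

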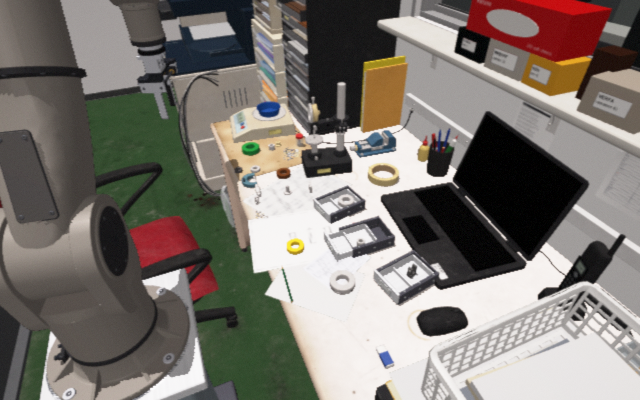

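```bash
cat > h.py <<'E'
from workcell import *
import numpy as np,cv2
from scipy.spatial.transform import Rotation as R
def togo(p,yaw):
    "remaining shift (cm) and turn (deg) in tool axes to world TCP p, tool x = -(cos,sin)yaw, tool down"
    o=get_obs();r=R.from_quat(o["tool_rot"])
    c,s=np.cos(yaw),np.sin(yaw)
    g=R.from_matrix(np.array([[-c,-s,0],[-s,c,0],[0,0,-1.]]).T.T)
    d=np.array(p)-o["eef_pos"]
    print("t",round(float(o["t"]),2),"pos",np.round(o["eef_pos"],4),"F",np.round(o["wrist_force"],1),"gap",round(float(o["finger_gap"]),3))
    print("shift cm",np.round(r.inv().apply(d)*100,2),"| in goal axes",np.round(g.inv().apply(d)*100,2),"turn",np.round(np.degrees((r.inv()*g).as_rotvec()),1))
E
python3 - <<'E'
from h import *
i=cv2.imread("pics/side1.png")[140:310,230:450]
cv2.imwrite("pics/crop1.png",cv2.resize(i,None,fx=3.5,fy=3.5,interpolation=cv2.INTER_CUBIC))
togo([.46,.06,.2],.02)
E
```

```text
t 1.3 pos [0.2116 0.6409 0.2055] F [ 0.5 -0.   0.6] gap 0.094
shift cm [-41.8  -47.38   0.55] | in goal axes [-23.67 -58.58   0.55] turn [ -0.   -0.  -19.4]
```

View pics/crop1.png

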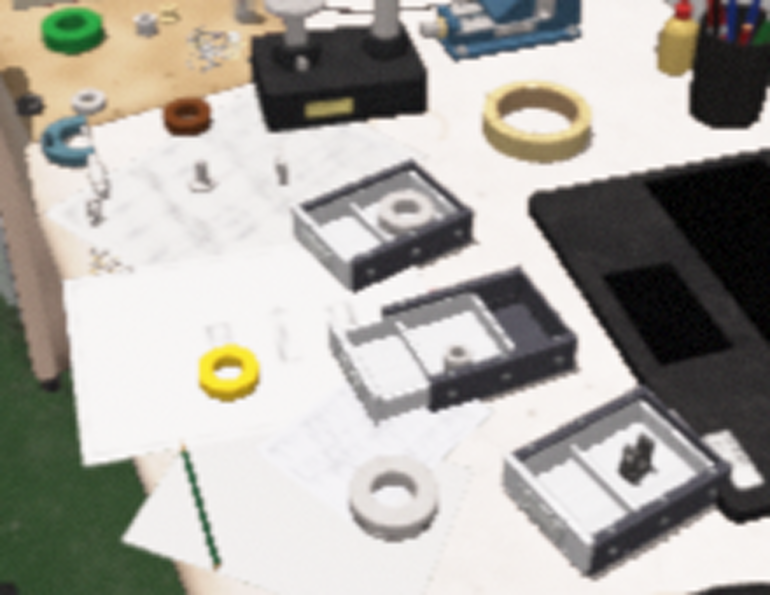

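Candidates for the ring, in the crop: left tray ring (405,210), large grey ring on the desk (393,497), yellow (230,370), brown (187,115), green (72,30), tape roll (537,120). The small grey one in the left tray is the right one. The middle tray, with the bush, stands out, and the right tray holds the clevis. The way across is clear, so I'll set out with the fingers shut.

Emit:
{"fn": "apply_moves", "kwargs": {"commands": [[[-3, -1.5, 0], [0, 0, 0], 1], [[-3, -1.5, 0], [0, 0, -6.5], 1], [[-3, -1.8, 0], [0, 0, -6.5], 1], [[-2.6, -2.2, 0], [0, 0, -6.4], 1], [[-2, -3, 0], [0, 0, 0], 1]], "grip_force": 10}}

```text
t: 1.72
eef_pos: [0.3257, 0.5189, 0.2039]
tool_rot: [-0.025, 1.0, 0.001, -0.001]
wrist_force: [0.1, 0.4, 0.2]
finger_gap: 0.064
```

Emit:
{"fn": "apply_moves", "kwargs": {"commands": [[[-1.5, -3.6, 0], [0, 0, 0], 1], [[-1.5, -3.6, 0], [0, 0, 0], 1], [[-1.5, -3.6, 0], [0, 0, 0], 1], [[-1, -3.8, 0], [0, 0, 0], 1], [[-1, -3.8, 0], [0, 0, 0], 1]]}}

```text
t: 2.13
eef_pos: [0.4043, 0.3307, 0.2033]
tool_rot: [-0.025, 1.0, 0.002, -0.001]
wrist_force: [1.3, 0.5, -0.3]
finger_gap: 0.0305
```

```bash
python3 -c "
from h import *
togo([.46,.06,.2],.02)"
```

```text
t 2.13 pos [0.4043 0.3307 0.2033] F [ 1.3  0.5 -0.3] gap 0.031
shift cm [ -4.19 -27.32   0.24] | in goal axes [ -5.02 -27.17   0.33] turn [ 0.2 -0.1  1.7]
```

Emit:
{"fn": "apply_moves", "kwargs": {"commands": [[[-0.6, -4.1, 0], [0, 0, 0], 1], [[-0.6, -4.1, 0], [0, 0, 0], 1], [[-0.6, -4.1, 0], [0, 0, 0], 1], [[-0.6, -4.1, 0], [0, 0, 0], 1], [[-0.6, -4.1, 0], [0, 0, 1.7], 1]]}}

```text
t: 2.55
eef_pos: [0.4442, 0.1262, 0.2035]
tool_rot: [-0.01, 1.0, 0.003, 0.0]
wrist_force: [0.9, 0.5, -1.2]
finger_gap: 0.0005
```

Emit:
{"fn": "apply_moves", "kwargs": {"commands": [[[-0.5, -3.5, 0], [0, 0, 0], 1], [[-0.3, -3.0, 0], [0, 0, 0], 1], [[0, 0, 0], [0, 0, 0], 1]]}}

```text
t: 2.8
eef_pos: [0.4541, 0.0507, 0.2042]
tool_rot: [-0.005, 1.0, 0.003, 0.002]
wrist_force: [-0.6, -0.2, -0.5]
finger_gap: 0.0004
```

```bash
python3 - <<'E'
from h import *
togo([.46,.06,.2],.02)
for n in("wrist","top","side"):
    p=camera(n)
    if n=="wrist":
        cv2.imwrite("pics/w1.png",p["img"][:,:,::-1]); print(np.round(p["mount"],3).tolist(),p["vertical_fov"])
    for l in("ring_unit","bush_unit","clevis_unit","ring_tray_well","bush_tray_front","the_ring","ring_tray_bay"):
        print(n,l,[(np.round(d["position"],3).tolist(),round(float(d["score"]),2)) for d in pinpoint(p,l)][:4])
E
```

```text
t 2.8 pos [0.4541 0.0507 0.2042] F [-0.6 -0.2 -0.5] gap 0.0
shift cm [-0.6   0.92  0.43] | in goal axes [-0.61  0.92  0.42] turn [ 0.4  0.2 -0.6]
[[-0.001, 0.958, 0.286, 0.084], [1.0, 0.001, -0.0, 0.0], [-0.001, 0.286, -0.958, -0.179], [0.0, 0.0, 0.0, 1.0]] 59.04631209649439
wrist ring_unit [([0.612, 0.212, -0.002], 0.88)]
wrist bush_unit [([0.62, 0.06, 0.001], 0.74), ([0.61, 0.216, -0.0], 0.48)]
wrist clevis_unit [([0.644, -0.097, -0.001], 0.61)]
wrist ring_tray_well [([0.573, 0.204, 0.007], 0.83)]
wrist bush_tray_front [([0.517, 0.057, 0.024], 0.88)]
wrist the_ring [([0.5, -0.051, 0.002], 0.94), ([0.633, 0.215, 0.007], 0.72)]
wrist ring_tray_bay []
top ring_unit [([0.614, 0.213, -0.001], 0.89)]
top bush_unit []
top clevis_unit []
top ring_tray_well [([0.578, 0.21, 0.01], 0.61), ([0.635, 0.214, 0.008], 0.47), ([0.562, 0.333, -0.001], 0.36)]
top bush_tray_front []
top the_ring [([0.433, 0.105, -0.006], 0.7), ([0.51, 0.446, 0.006], 0.65), ([0.451, 0.643, 0.002], 0.6), ([0.636, 0.215, 0.01], 0.41)]
top ring_tray_bay [([0.637, 0.216, 0.009], 0.89), ([0.563, 0.332, -0.001], 0.48), ([0.614, 0.216, 0.002], 0.29)]
side ring_unit [([0.614, 0.212, 0.0], 0.56)]
side bush_unit [([0.619, 0.064, 0.002], 0.72)]
side clevis_unit [([0.645, -0.097, 0.002], 0.59)]
side ring_tray_well [([0.574, 0.207, 0.014], 0.71)]
side bush_tray_front [([0.517, 0.059, 0.018], 0.67)]
side the_ring [([0.498, -0.05, -0.002], 0.93), ([0.512, 0.446, 0.004], 0.65), ([0.451, 0.641, -0.006], 0.61), ([0.644, -0.1, 0.002], 0.61)]
side ring_tray_bay [([0.634, 0.217, 0.009], 0.9)]
```

View pics/w1.png

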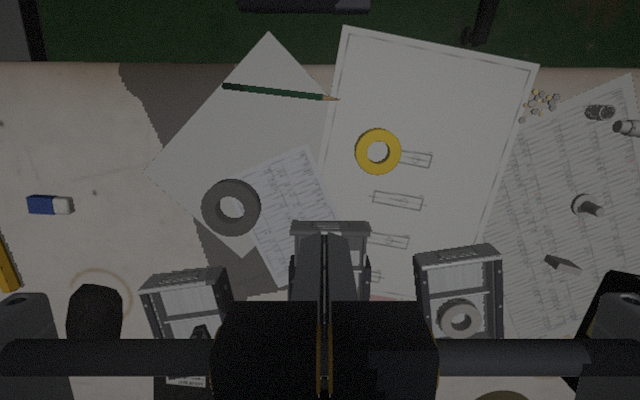

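The wrist view shows the bush tray's front edge near (330,222), with the ring tray at (458,300) and the clevis tray at (185,320). The detections agree with this, so I'll go down in front of the bush tray.

Emit:
{"fn": "apply_moves", "kwargs": {"commands": [[[-2.6, 0.9, 2.0], [0.4, 0.2, -0.6], 1], [[0, 0, 3.8], [0, 0, 0], 1], [[0, 0, 3.8], [0, 0, 0], 1], [[0, 0, 3.8], [0, 0, 0], 1], [[0, 0, 3], [0, 0, 0], 1]]}}

```text
t: 4.42
eef_pos: [0.4879, 0.0684, 0.0419]
tool_rot: [-0.014, 1.0, 0.003, 0.008]
wrist_force: [0.2, 0.6, -0.9]
finger_gap: 0.0008
```

```bash
python3 -c "
from h import *
togo([.487,.06,.018],.02)"
```

```text
t 4.42 pos [0.4879 0.0684 0.0419] F [ 0.2  0.6 -0.9] gap 0.001
shift cm [ 0.15 -0.85  2.39] | in goal axes [ 0.1  -0.84  2.39] turn [0.3 0.9 0.4]
```

Emit:
{"fn": "apply_moves", "kwargs": {"commands": [[[0, -0.8, 1.2], [0.3, 0.9, 0.4], 1], [[0, 0, 1.0], [0, 0, 0], 1], [[0, 0, 0], [0, 0, 0], 1]]}}

```text
t: 4.67
eef_pos: [0.4844, 0.0593, 0.0123]
tool_rot: [-0.011, 1.0, -0.002, -0.005]
wrist_force: [-0.9, -0.9, -0.4]
finger_gap: 0.0006
```

Emit:
{"fn": "apply_moves", "kwargs": {"commands": [[[-1, 0, 0], [0, 0, 0], 1], [[-1, 0, 0], [0, 0, 0], 1], [[-0.8, 0, 0], [0, 0, 0], 1], [[-0.8, 0, 0], [0, 0, 0], 1]]}}

```text
t: 5.0
eef_pos: [0.5226, 0.0603, 0.0134]
tool_rot: [-0.011, 1.0, -0.002, -0.005]
wrist_force: [-2.1, -0.9, -1.6]
finger_gap: 0.0008
```

```bash
python3 -c "
from h import *
togo([.543,.061,.018],.02)"
```

```text
t 5.0 pos [0.5226 0.0603 0.0134] F [-2.1 -0.9 -1.6] gap 0.001
shift cm [-2.03  0.03 -0.48] | in goal axes [-2.04  0.03 -0.46] turn [-0.2 -0.6  0.1]
```

Contact is made at about 2 N, which fits the tray friction. I'll push on in smaller steps to the end stop.

Emit:
{"fn": "apply_moves", "kwargs": {"commands": [[[-0.6, 0, 0], [0, 0, 0], 1], [[-0.5, 0, -0.1], [0, 0, 0], 1], [[-0.3, 0, 0], [0, 0, 0], 1]]}}

```text
t: 5.25
eef_pos: [0.5406, 0.061, 0.0159]
tool_rot: [-0.011, 1.0, -0.001, -0.004]
wrist_force: [-2.2, -0.8, -0.8]
finger_gap: 0.0007
```

Emit:
{"fn": "apply_moves", "kwargs": {"commands": [[[-0.3, 0, 0], [0, 0, 0], 1], [[-0.3, 0, 0], [0, 0, 0], 1]]}}

```text
t: 5.42
eef_pos: [0.5441, 0.0611, 0.0157]
tool_rot: [-0.011, 1.0, -0.001, -0.007]
wrist_force: [-32.3, 1.0, 22.5]
finger_gap: 0.0002
```

Emit:
{"fn": "apply_moves", "kwargs": {"commands": [[[-0.2, 0, 0], [0, 0, 0], 1], [[-0.2, 0, 0], [0, 0, 0], 1]]}}

```text
t: 5.58
eef_pos: [0.5436, 0.0611, 0.0152]
tool_rot: [-0.011, 1.0, -0.001, -0.011]
wrist_force: [-11.7, -0.4, 9.5]
finger_gap: 0.0003
```

The stop came at x = 0.544 against a predicted 0.543, with the force rising. I'll back off and rise.

Emit:
{"fn": "apply_moves", "kwargs": {"commands": [[[1.5, 0, 0], [0, 0, 0], 1], [[2.5, 0, 0], [0, 0, 0], 1], [[0.5, 0, -3], [0, 0, 0], 1], [[0, 0, -4], [0, 0, 0], 1], [[0, 1, -4], [0, 0, 0], 1]]}}

```text
t: 6.0
eef_pos: [0.4953, 0.0681, 0.1231]
tool_rot: [-0.01, 1.0, -0.003, -0.017]
wrist_force: [0.6, 0.9, 1.2]
finger_gap: 0.0006
```

Emit:
{"fn": "apply_moves", "kwargs": {"commands": [[[-0.5, 4, -1.5], [0, 0, 0], 1], [[-0.5, 4, 0], [0, 0, 0], 1], [[0, 0, 0], [0, 0, 0], 1]]}}

```text
t: 6.25
eef_pos: [0.5093, 0.1526, 0.1483]
tool_rot: [-0.008, 1.0, 0.0, -0.01]
wrist_force: [-1.0, 1.1, -0.3]
finger_gap: 0.0004
```

```bash
python3 - <<'E'
from h import *
togo([.576,.208,.15],.12)
for n in("wrist","top","side"):
    p=camera(n)
    if n!="top": cv2.imwrite(f"pics/{n}2.png",p["img"][:,:,::-1])
    for l in("ring_unit","bush_unit","ring_tray_well","bush_tray_front","ring_tray_bay"):
        print(n,l,[(np.round(d["position"],3).tolist(),round(float(d["score"]),2)) for d in pinpoint(p,l)][:2])
i=cv2.imread("pics/side2.png")[140:310,230:450]
cv2.imwrite("pics/crop2.png",cv2.resize(i,None,fx=3.5,fy=3.5,interpolation=cv2.INTER_CUBIC))
E
```

```text
t 6.25 pos [0.5093 0.1526 0.1483] F [-1.   1.1 -0.3] gap 0.0
shift cm [-6.75  5.43 -0.29] | in goal axes [-7.29  4.7  -0.17] turn [ 0.1 -1.1 -6. ]
wrist ring_unit [([0.611, 0.214, -0.002], 0.95)]
wrist bush_unit [([0.618, 0.06, -0.001], 0.64)]
wrist ring_tray_well [([0.577, 0.204, 0.009], 0.72)]
wrist bush_tray_front [([0.556, 0.057, 0.026], 0.74)]
wrist ring_tray_bay [([0.634, 0.045, 0.011], 0.27)]
top ring_unit [([0.611, 0.213, 0.003], 0.56), ([0.579, 0.21, 0.01], 0.37)]
top bush_unit [([0.638, 0.219, 0.01], 0.21)]
top ring_tray_well [([0.664, -0.1, 0.013], 0.64), ([0.578, 0.21, 0.009], 0.47)]
top bush_tray_front [([0.634, 0.216, 0.009], 0.16)]
top ring_tray_bay [([0.637, 0.216, 0.007], 0.62)]
side ring_unit [([0.614, 0.212, 0.002], 0.76)]
side bush_unit [([0.619, 0.066, 0.0], 0.6), ([0.632, 0.043, 0.01], 0.55)]
side ring_tray_well [([0.576, 0.206, 0.012], 0.96)]
side bush_tray_front [([0.555, 0.061, 0.018], 0.86), ([0.634, 0.219, 0.007], 0.22)]
side ring_tray_bay [([0.638, 0.22, 0.008], 0.66)]
```

View pics/wrist2.png

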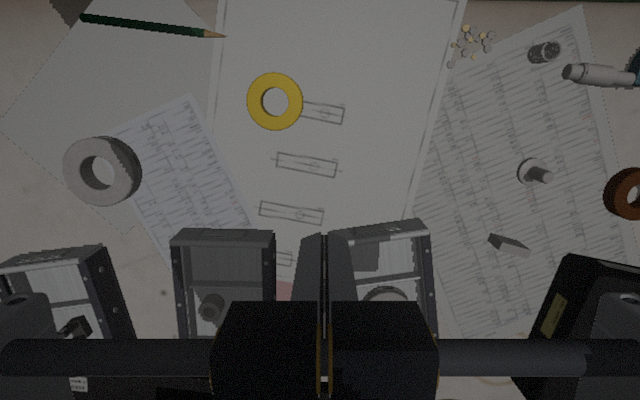

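View pics/crop2.png

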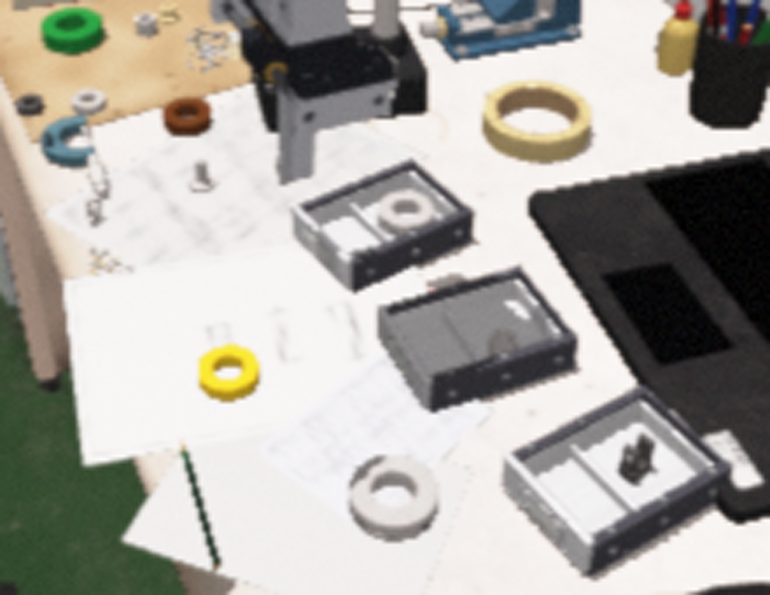

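Side crop: the bush tray is flush, with its front wall at (405,350) in line with its channel. Wrist view: the ring tray's front wall runs (330,232)–(428,222), and a dark stand is at the right. I'll check that stand's clearance against the gripper body.

```bash
python3 - <<'E'
from h import *
p=camera("side");f=200/np.tan(np.radians(p["vertical_fov"]/2));V=p["view"];Ri=V[:3,:3].T;c=-Ri@V[:3,3]
for u,v,z in((307,176,0),(352,170,0),(302,151,.06),(351,146,.06),(332,206,.034),(366,201,.034),(314,200,.039),(330,213,.039),(331,222,0)):
    d=Ri@np.array([(u-p["cx"])/f,-(v-p["cy"])/f,-1]);print(u,v,np.round(c+d*(z-c[2])/d[2],3))
togo([.574,.207,.12],.12)
E
```

```text
307 176 [0.585 0.406 0.   ]
352 170 [0.739 0.377 0.   ]
302 151 [0.594 0.47  0.06 ]
351 146 [0.76  0.431 0.06 ]
332 206 [0.581 0.191 0.034]
366 201 [0.682 0.172 0.034]
314 200 [0.541 0.232 0.039]
330 213 [0.561 0.16  0.039]
331 222 [0.565 0.163 0.   ]
t 7.2 pos [0.5081 0.1451 0.1465] F [-0.1 -0.4 -0.2] gap 0.001
shift cm [-6.71  6.13  2.48] | in goal axes [-7.29  5.35  2.65] turn [-0.1 -1.3 -6.3]
```

```bash
python3 - <<'E'
from h import *
for n in("side","wrist"):
    o=get_obs();p=camera(n);f=200/np.tan(np.radians(p["vertical_fov"]/2))
    if n=="wrist":
        T=np.eye(4);T[:3,:3]=R.from_quat(o["tool_rot"]).as_matrix();T[:3,3]=o["eef_pos"];C=T@p["mount"]
    else: C=np.linalg.inv(p["view"])
    r=trace(p,"ring_unit")
    for q in r[:1]:
        ys,xs=np.nonzero(q["region"]);print(n,q["score"],xs.min(),xs.max(),ys.min(),ys.max())
        h=cv2.convexHull(np.c_[xs,ys].astype(np.int32))[:,0].astype(float)
        D=(C[:3,:3]@np.c_[(h[:,0]-p["cx"])/f,-(h[:,1]-p["cy"])/f,-np.ones(len(h))].T).T
        w=C[:3,3]+D*((.034-C[2,3])/D[:,2])[:,None]
        e=np.roll(w,-1,0)-w;L=np.hypot(e[:,0],e[:,1])
        for k in np.argsort(-L)[:7]: print(np.round(w[k,:2],3),np.round(L[k],3),"ang",round(float(np.degrees(np.arctan2(e[k,1],e[k,0]))%90),1))
E
```

```text
side 0.82 311 364 185 223
[0.546 0.252] 0.112 ang 8.6
[0.668 0.264] 0.059 ang 8.0
[0.659 0.147] 0.059 ang 12.6
[0.535 0.164] 0.042 ang 10.4
[0.602 0.134] 0.038 ang 10.1
[0.528 0.215] 0.033 ang 73.4
[0.679 0.178] 0.032 ang 62.1
wrist 0.84 338 447 220 338
[0.651 0.254] 0.084 ang 61.2
[0.608 0.178] 0.067 ang 17.3
[0.555 0.25 ] 0.05 ang 9.8
[0.54  0.168] 0.046 ang 9.9
[0.604 0.259] 0.037 ang 8.6
[0.651 0.263] 0.01 ang 0.6
[0.546 0.249] 0.009 ang 11.3
```

Emit:
{"fn": "apply_moves", "kwargs": {"commands": [[[-3.3, 3.0, 0], [0, -1.3, 0], 1], [[-3.3, 3.0, 0], [0, 0, -4.5], 1], [[0, 0, 1], [0, 0, -4.4], 1], [[0, 0, 2.5], [0, 0, 0], 1]]}}

```text
t: 7.73
eef_pos: [0.5762, 0.2066, 0.1142]
tool_rot: [-0.085, 0.996, 0.0, 0.003]
wrist_force: [0.4, -0.2, -1.0]
finger_gap: 0.0006
```

```bash
python3 -c "
from h import *
togo([.574,.207,.022],.165)"
```

```text
t 7.73 pos [0.5762 0.2066 0.1142] F [ 0.4 -0.2 -1. ] gap 0.001
shift cm [0.27 0.07 9.22] | in goal axes [0.21 0.08 9.22] turn [0.  0.4 0.3]
```

Emit:
{"fn": "apply_moves", "kwargs": {"commands": [[[0.2, 0.1, 2.5], [0, 0.4, 0.3], 1], [[0, 0, 2.2], [0, 0, 0], 1], [[0, 0, 0], [0, 0, 0], 1]]}}

```text
t: 7.98
eef_pos: [0.5734, 0.2084, 0.0619]
tool_rot: [-0.084, 0.996, -0.0, -0.001]
wrist_force: [-1.7, -0.5, -0.5]
finger_gap: 0.0007
```

```bash
python3 - <<'E'
from h import *
togo([.574,.207,.022],.165)
p=camera("side");i=p["img"][130:260,250:420,::-1]
cv2.imwrite("pics/crop3.png",cv2.resize(i,None,fx=4.5,fy=4.5,interpolation=cv2.INTER_CUBIC))
E
```

```text
t 7.98 pos [0.5734 0.2084 0.0619] F [-1.7 -0.5 -0.5] gap 0.001
shift cm [-0.04 -0.14  3.99] | in goal axes [-0.03 -0.14  3.99] turn [-0.  -0.2  0.2]
```

View pics/crop3.png

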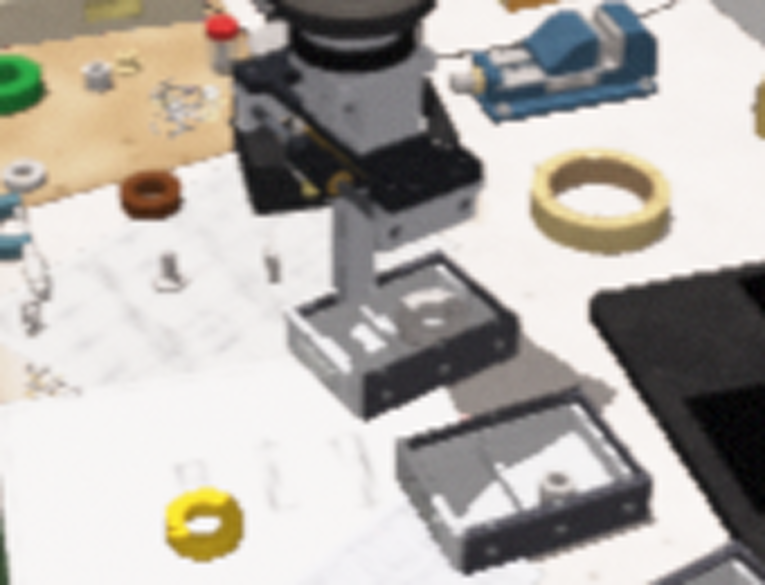

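The fingertip at (352,295) is 62 mm up and over the well. The ring at (430,315) is clear behind the partition, so I'll go down.

Emit:
{"fn": "apply_moves", "kwargs": {"commands": [[[0, -0.1, 2.0], [0, 0, 0], 1], [[0, 0, 2.0], [0, 0, 0], 1], [[0, 0, 0], [0, 0, 0], 1]]}}

```text
t: 8.28
eef_pos: [0.5767, 0.2083, 0.0272]
tool_rot: [-0.083, 0.997, 0.001, 0.001]
wrist_force: [-1.1, 0.2, -1.4]
finger_gap: 0.0006
```

Emit:
{"fn": "apply_moves", "kwargs": {"commands": [[[0.8, 0, 0], [0, 0, 0], 1], [[0.6, 0, 0], [0, 0, 0], 1], [[0.6, 0, 0], [0, 0, 0], 1]]}}

```text
t: 8.53
eef_pos: [0.5583, 0.2051, 0.0313]
tool_rot: [-0.083, 0.997, 0.001, 0.003]
wrist_force: [2.3, 0.1, -0.9]
finger_gap: 0.0005
```

```bash
python3 -c "
from h import *
togo([.501,.195,.020],.165)"
```

```text
t 8.53 pos [0.5583 0.2051 0.0313] F [ 2.3  0.1 -0.9] gap 0.001
shift cm [ 5.82 -0.05  1.09] | in goal axes [ 5.82 -0.05  1.13] turn [0.1 0.4 0.1]
```

Hooked, at about 2 N, but the tip is 31 mm up and the wall top is at 39. I'll back off slightly, lower it, then draw.

Emit:
{"fn": "apply_moves", "kwargs": {"commands": [[[-0.3, 0, 1.1], [0, 0.4, 0], 1], [[0.4, 0, 0.2], [0, 0, 0], 1], [[0.8, 0, 0], [0, 0, 0], 1], [[0.8, 0, 0], [0, 0, 0], 1], [[0.8, 0, 0], [0, 0, 0], 1]]}}

```text
t: 8.95
eef_pos: [0.5336, 0.2017, 0.0208]
tool_rot: [-0.083, 0.997, 0.002, 0.002]
wrist_force: [2.6, 0.0, -0.1]
finger_gap: 0.0008
```

Emit:
{"fn": "apply_moves", "kwargs": {"commands": [[[0.8, 0, 0.2], [0, 0, 0], 1], [[0.8, 0, 0.2], [0, 0, 0], 1], [[0.7, 0, 0], [0, 0, 0], 1]]}}

```text
t: 9.2
eef_pos: [0.5084, 0.1975, 0.0169]
tool_rot: [-0.083, 0.997, 0.003, 0.003]
wrist_force: [2.1, -0.2, -1.5]
finger_gap: 0.0005
```

```bash
python3 -c "
from h import *
togo([.491,.193,.020],.165)"
```

```text
t 9.2 pos [0.5084 0.1975 0.0169] F [ 2.1 -0.2 -1.5] gap 0.0
shift cm [ 1.79 -0.16 -0.33] | in goal axes [ 1.79 -0.16 -0.31] turn [0.3 0.4 0.1]
```

Emit:
{"fn": "apply_moves", "kwargs": {"commands": [[[0.6, 0, -0.2], [0, 0, 0], 1], [[0.5, 0, 0], [0, 0, 0], 1], [[0.3, 0, 0], [0, 0, 0], 1]]}}

```text
t: 9.45
eef_pos: [0.4924, 0.1948, 0.0189]
tool_rot: [-0.083, 0.997, 0.003, 0.003]
wrist_force: [24.6, 2.5, -20.7]
finger_gap: 0.0001
```

Emit:
{"fn": "apply_moves", "kwargs": {"commands": [[[0.3, 0, 0], [0, 0, 0], 1], [[0.3, 0, 0], [0, 0, 0], 1]]}}

```text
t: 9.62
eef_pos: [0.4925, 0.1952, 0.0202]
tool_rot: [-0.083, 0.997, 0.004, 0.01]
wrist_force: [19.3, 3.1, -14.0]
finger_gap: 0.0003
```

Emit:
{"fn": "apply_moves", "kwargs": {"commands": [[[0.2, 0, 0], [0, 0, 0], 1], [[0.2, 0, 0], [0, 0, 0], 1]]}}

```text
t: 9.78
eef_pos: [0.4927, 0.1953, 0.0211]
tool_rot: [-0.083, 0.996, 0.005, 0.014]
wrist_force: [11.6, 0.9, -9.0]
finger_gap: 0.0006
```

At the stop. I'll ease back off the wall without reaching the partition, then lift straight up and clear.

Emit:
{"fn": "apply_moves", "kwargs": {"commands": [[[-0.8, 0, -0.3], [0, 0, 0], 1], [[0, 0, 0], [0, 0, 0], 1], [[0, 0, -2.5], [0, 0, 0], 1], [[0, 0, -3.5], [0, 0, 0], 1], [[0, 0, -3.5], [0, 0, 0], 1]]}}

```text
t: 10.2
eef_pos: [0.4937, 0.1934, 0.1158]
tool_rot: [-0.083, 0.997, 0.001, 0.008]
wrist_force: [-0.1, 0.6, 0.5]
finger_gap: 0.0002
```

Emit:
{"fn": "apply_moves", "kwargs": {"commands": [[[1, 0, -4], [0, 0, 0], 1], [[2, 0, -4], [0, 0, 0], 1], [[2, 1, -3], [0, 0, 0], 1], [[0, 0, 0], [0, 0, 0], 1]]}}

```text
t: 10.53
eef_pos: [0.4413, 0.194, 0.2312]
tool_rot: [-0.081, 0.997, 0.002, 0.008]
wrist_force: [1.7, 0.6, 0.1]
finger_gap: 0.0006
```

```bash
python3 - <<'E'
from h import *
togo([.5,.19,.2],.165)
for n in("side","wrist"):
    p=camera(n)
    for l in("ring_unit","ring_tray_well","bush_tray_front","ring_tray_bay","the_clevis","loose_bush","loose_block"):
        print(n,l,[(np.round(d["position"],3).tolist(),round(float(d["score"]),2)) for d in pinpoint(p,l)][:2])
    if n=="side": a=cv2.resize(p["img"][130:310,230:450,::-1],None,fx=3,fy=3,interpolation=cv2.INTER_CUBIC);cv2.imwrite("pics/crop4.png",a)
E
```

```text
t 10.53 pos [0.4413 0.194  0.2312] F [1.7 0.6 0.1] gap 0.001
shift cm [-5.68 -1.35  3.21] | in goal axes [-5.73 -1.36  3.12] turn [ 0.1  1.  -0.1]
side ring_unit [([0.616, 0.211, -0.002], 0.85), ([0.562, 0.205, 0.008], 0.63)]
side ring_tray_well [([0.508, 0.195, 0.012], 0.94)]
side bush_tray_front [([0.556, 0.06, 0.018], 0.73)]
side ring_tray_bay [([0.571, 0.204, 0.006], 0.75), ([0.565, 0.209, 0.007], 0.63)]
side the_clevis [([0.663, -0.098, 0.011], 0.46)]
side loose_bush [([0.492, 0.349, 0.001], 0.42)]
side loose_block [([0.507, 0.192, 0.012], 0.61), ([0.565, 0.333, 0.003], 0.47)]
wrist ring_unit [([0.613, 0.214, -0.001], 0.55)]
wrist ring_tray_well [([0.507, 0.196, 0.008], 0.66)]
wrist bush_tray_front [([0.555, 0.058, 0.023], 0.91)]
wrist ring_tray_bay []
wrist the_clevis [([0.664, -0.094, 0.007], 0.68)]
wrist loose_bush [([0.492, 0.344, 0.0], 0.82)]
wrist loose_block [([0.564, 0.332, -0.0], 0.85), ([0.661, -0.097, 0.006], 0.63)]
```

View pics/crop4.png

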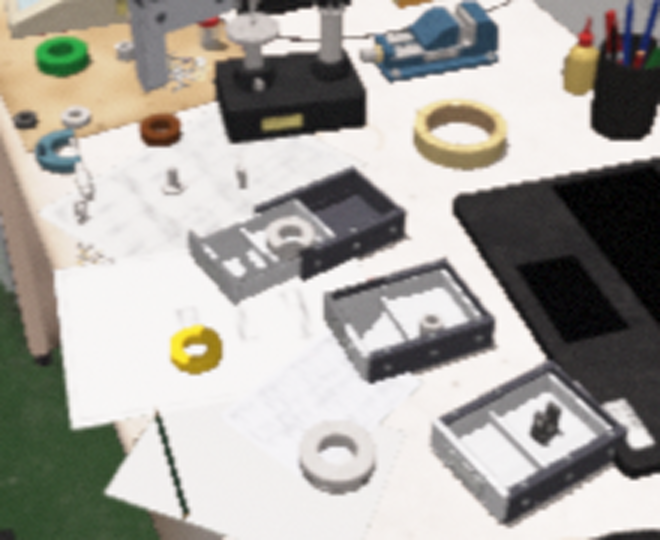

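```bash
python3 -c "
from workcell import *
print(finish_job())"
```

```text
the job is handed in; nothing more can be done
None
```

I pushed the middle tray, with the bush, home first. Then I drew the left tray, with the small grey ring, out to its stop, and handed the job in at about 10.6 s of the 43 s.

- **Bush tray:** I pushed it with shut fingers to its end stop, where the force rose from about 2 N to 39 N. The last look shows it flush with its channel. Its front was detected at x = 0.555–0.556, against about 0.552 from the finger contact, which is within the detector's 4 mm.
- **Ring tray:** I hooked both shut fingers behind the front wall and drew it out at about 2 N until the stop, where the force rose to 32 N. The detected finger well moved about 70 mm, from x = 0.577 to 0.508. My estimate from the finger contact was about 68 mm.
- **Everything else:** In the last side view the clevis tray is shut and the ring lies in its bay. The loose bush and block were detected where they were at the start. I did not check the eraser again after the work. The gripper stands clear at 0.23 m, touching nothing.

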